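# Spin-test the castors of an upturned equipment dolly and scrap any that bind

### The arm

A 7-joint arm with a two-finger parallel gripper is mounted at the origin on the work surface. World frame = base frame: x ahead of the robot, y to its left, z up, the work surface at z = 0. Lengths are in mm, angles in degrees, forces in N, time in s.
With the tool pointing down it reaches from about 350 to 775 mm from the base axis. Payload 3.1 kg.
Tool frame: the origin (TCP) lies on the centre line of the jaws, within the pads' length; the fingertips stand 22 mm ahead of it and the grasp point (between the pads) lies 3 mm ahead of it; x points along the fingers, y is the direction in which the jaws open and shut, and the axes are right-handed (so a half turn about x gives the same grasp; the last joint's range is limited). The gripper opens to 85 mm and grips with 20 to 120 N. Pads are 22 mm wide; open, the fingers measure 114 mm over their backs; the gripper's body (76 mm by 85 mm) begins 54 mm behind the grasp point. The pads swing forward as they close: fully open they stand 13 mm farther back than shut.
Start: joints at [-69.884, 17.813, 0.802, 86.603, -0.252, 75.585, -1.558], TCP at [210.502, 508.14, 253.304] pointing down, gripper open.
Joint ranges: [-154.91, 154.91], [-16.99, 109.72], [-72.82, 74.43], [7.12, 147.25], [-82.49, 262.49], [11.32, 116.49], [-174.64, 174.64]. Speed limits (degrees/s): [159.86, 159.86, 180, 180, 180, 180, 180].

### API

Orientations are given as a 3x3 rotation matrix whose columns are the frame's x, y, z axes.
In Python, from cell import status, vision, job gives the robot as it stands.
- The arm moves only by the tool arm_command, never from a script. Its argument "targets" is a list of rows, each a list of 3 entries, a list of its own where there are three numbers: the opening, from 0 (shut) to 1 (fully open), then the shift along the world's x, y, z in units of 30 mm (1.0 is 30 mm), then the turn about the world's z in units of 6 degrees (1.0 is 6 degrees). A call has 1 to 12 rows; each row is the pose to reach, as a shift and turn from the pose commanded when the call began; what a row does not reach only later rows make up. A row lasts 1/12 s, in which the tool goes at most 41.7 mm and 7.16 degrees, less where a joint would pass 70% of its speed; a pose out of reach is approached as far as the arm can. A call with a gripper value outside its range is refused whole. The fingers move at their own pace and stop on an object; the grip force is fixed at half the most. Time passes only in rows, so rows that repeat a pose let the fingers close. It gives the time, the measured TCP pose, the force and the opening at its end, in the units of the state.
- status.read_state(): the state, without advancing time (a new reading comes with each control period).
- vision.capture(name): name is "side" or "top"; returns a dict with "frame" (384x512x3 uint8, red, green, blue), "fx", "fy", "cx", "cy" (pixels), "extrinsics" (4x4, takes a point from camera to world coordinates). Camera axes: x right, y up, looking along -z (the intrinsics and any distortion apply to the point x, -y, -z); pixel columns grow to the right and rows downward; lengths in mm; the calibration is good to about 2 mm. A picture is of the moment at which its call begins. There is no depth.
- job.hand_in(): hands the job in, once; it reports no verdict.
Trained networks look in a picture, given as the dict that the camera call returned (one of the last four; its "shot" number tells which), for a name from the list of things; names that differ only in an ending like _2 or _b are one class to them, and where a whole thing is asked for, a point or a joint stands for the part that bears it (a point fixed in the world has none). Each returns a list of dicts, best first, with "conf" (0 to 1); they miss things now and then, are a little off and sometimes report something else, mostly with a low value. They report only what shows in the picture. A call takes as long as a camera call.
- vision.spot_in(picture, name): "extent" ([left, top, width, height] in pixels, round what is visible of it).
The state is a dict: "clock": time; "joint_pos": joint angles; "qd": joint speeds; "joint_efforts": joint torques, N m; "ee_pos": TCP position; "tcp_rot": TCP orientation; "ft_force": force on the tool from outside, world axes, zero at the start; "moment": the same for the moment, N m; "opening": finger opening in mm.
Only numpy, scipy, OpenCV 4.12 (cv2) and the standard library are available. Lean on these libraries where they do the work, as an engineer would, in place of code of your own. Each camera call takes 0.05 s, during which the arm holds its last target.

### The job

The dolly lies upside down with its four castors in their sockets: give every wheel a light spin with a fingertip on the tread, pressing gently, and feel whether it runs freely or binds. Pull any castor whose wheel binds out of its socket by its fork and put it in the low grey scrap tray; leave the free-running castors seated in the dolly and everything else on the bench where it is.

Things in the scene. Friction and masses are not known exactly. Their poses are not given: they have to be found in the camera images.
- dolly: equipment dolly lying upside down, fixed for this job; origin: centre of its underside, on the bench. Plywood deck 250 x 360 mm (its x, y), 12 mm thick, with two wooden battens 52 mm wide along its y at x = +-65 mm; their upper faces are 42 mm above the bench. Four castor sockets (12 mm square) in the battens at x = +-65, y = +-120 mm; a castor stands in each, its wheel 12 mm to +x of the socket (castors a to d, in no fixed order).
- place_1 (a point): fixed point on the dolly: nominal wheel centre of the castor standing there (86 mm above the bench; true to 2 mm); x = rolling direction (level, true to 5 degrees), y = axle, z up. Same at all four places: black rubber wheel 50 mm diameter, 18 mm wide, standing up: top of tread 25 mm above this point. Steel fork plates either side, 27.5 mm over their outer faces (along y), 24 mm wide, up to 12 mm above this point: grip there. Mass 0.2 to 0.27 kg
- place_2 (a point): fixed point on the dolly: nominal wheel centre of the castor standing there (86 mm above the bench; true to 2 mm); x = rolling direction (level, true to 5 degrees), y = axle, z up. Castors are alike: below the fork a round head 46 mm diameter, on the batten, its axis 12 mm to -x of this point; under it a square stem 11 mm wide, 28 mm long, loose in the socket: pull straight up. Whole castor 97 mm long, 25 mm from this point to the wheel's top
- place_3 (a point): fixed point on the dolly: nominal wheel centre of the castor standing there (86 mm above the bench; true to 2 mm); x = rolling direction (level, true to 5 degrees), y = axle, z up. A free-running wheel takes under 0.1 N at the tread and coasts on when flicked; a binding one takes 2.5 N or so all the way round and stops with the finger. A wheel counts as spun once left 0.55 rad (14 mm of tread) or more from its start, in either direction
- place_4 (a point): fixed point on the dolly: nominal wheel centre of the castor standing there (86 mm above the bench; true to 2 mm); x = rolling direction (level, true to 5 degrees), y = axle, z up. The fingers must not press on a tread with more than 30 N; 7 to 10 N turns any wheel. The swivels are locked; a castor only rocks and turns by 2 to 5 degrees in its square socket
- scrap_tray: open plastic tray, grey, 200 x 180 mm (its x and y), 50 mm high, walls and floor 4 mm, fixed, on the bench to the left or right of the dolly. Origin: centre of its underside. (A closed cardboard box, 100 mm high, stands on the other side)
- wrench: bystander: open-ended steel spanner 180 mm long, 8 mm thick, lying on the dolly's deck between the two battens
- screwdriver: bystander: screwdriver with black handle, 200 mm long, 26 mm thick, on the bench
- hammer: bystander: hammer, 260 mm long, on the bench beyond the dolly
- spray_can: bystander: upright aluminium can, 60 mm diameter, 160 mm tall, on the bench; origin under its foot
- screw_jar: bystander: glass jar with metal lid, 64 mm diameter, 80 mm tall, on the bench; origin under its foot
- tumbler: bystander: drinking glass, 74 mm diameter, 85 mm tall, on the bench; origin under its foot
- tape_roll: bystander: roll of paper tape lying flat, 100 mm diameter, 24 mm high, on the bench

How it is judged:
By the outcome, as a careful person would: the job done as asked, in the order asked, and still so for the second after the job is handed in, with the robot touching nothing.
It also fails if it takes over 72 s, if anything falls off the work surface, if the arm or the gripper's body presses on something with over 40 N, if the wrist force passes 120 N, or if a joint passes its speed limit or range.

## Working session

There is one attempt and no reset: what is moved stays moved. The work goes in short steps, Python scripts to look and compute and a tool call to move; the robot and the scene stay as the last step left them, time stands still between calls to the robot, and variables do not carry over. Pictures are saved under pics/ and viewed, and the job is handed in when it is done.

Besides the shell and the picture viewer there is one more tool, called in YAML: its name, and indented under it one key for each argument. arm_command: Moves the arm, as the interface text tells. Its arguments: {"type":"object","properties":{"targets":{"type":"array","items":{"type":"array"}}},"required":["targets"]}

```bash
ls; mkdir -p pics; python3 - <<'E'
from cell import status, vision, job
import cv2,numpy as np,pickle
s=status.read_state()
print(s)
for n in("side","top"):
    p=vision.capture(n)
    cv2.imwrite(f"pics/{n}0.png",cv2.resize(p["frame"][:,:,::-1],None,fx=1.5,fy=1.5,interpolation=cv2.INTER_CUBIC))
    print({k:v for k,v in p.items() if k!="frame"})
    pickle.dump(p,open(f"{n}0.pkl","wb"))
E
```

```text
pics
{'clock': 0.0, 'joint_pos': array([-69.88357104,  17.8604379 ,   0.80319341,  86.6930322 ,
        -0.25282416,  75.58624194,  -1.55841756]), 'qd': array([ 0.02654136,  0.01787488,  0.02895231,  0.06182319, -0.02097147,
        0.11234077, -0.01036804]), 'joint_efforts': array([ 2.10782600e-04, -3.79910624e+01,  1.46147646e-01, -2.30594319e+01,
        1.22943032e-02,  1.35885197e-02,  1.82624791e-05]), 'ee_pos': array([210.25562733, 507.46986971, 252.21352302]), 'tcp_rot': array([[-8.34166767e-04,  3.82728563e-01,  9.23860461e-01],
       [-2.25838464e-03,  9.23857705e-01, -3.82729461e-01],
       [-9.99997102e-01, -2.40569247e-03,  9.36969126e-05]]), 'ft_force': array([ 0.06671795,  0.49151584, -0.66094811]), 'moment': array([-0.02293389,  0.0365083 , -0.04187112]), 'opening': 85.19897474958313}
{'fx': 379.9132888216374, 'fy': 379.9132888216374, 'cx': 254.56884309484252, 'cy': 189.37112805181596, 'extrinsics': array([[ 9.54663934e-01,  2.20415417e-01, -2.00084527e-01,
         3.02503851e+02],
       [-2.97653491e-01,  7.16671927e-01, -6.30700998e-01,
        -6.77108195e+02],
       [ 4.37873945e-03,  6.61663353e-01,  7.49788259e-01,
         9.23210422e+02],
       [ 0.00000000e+00,  0.00000000e+00,  0.00000000e+00,
         1.00000000e+00]]), 'shot': 1}
{'fx': 356.8204373121357, 'fy': 356.8204373121357, 'cx': 259.8718961229504, 'cy': 193.94183812666654, 'extrinsics': array([[ 1.23749433e-02,  9.81269869e-01, -1.92240229e-01,
         2.99224953e+02],
       [-9.99856207e-01,  1.43724907e-02,  8.99982362e-03,
         2.73736421e+01],
       [ 1.15942266e-02,  1.92101214e-01,  9.81306628e-01,
         1.19529383e+03],
       [ 0.00000000e+00,  0.00000000e+00,  0.00000000e+00,
         1.00000000e+00]]), 'shot': 2}
```

View pics/side0.png

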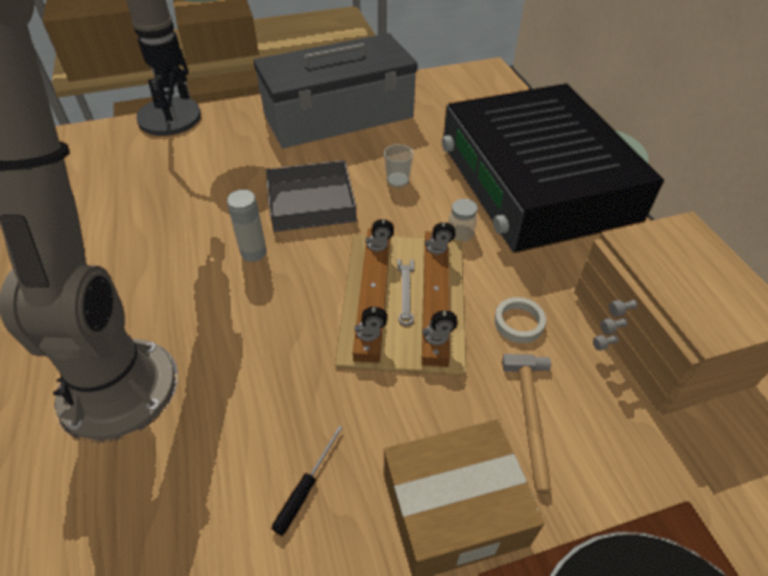

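View pics/top0.png

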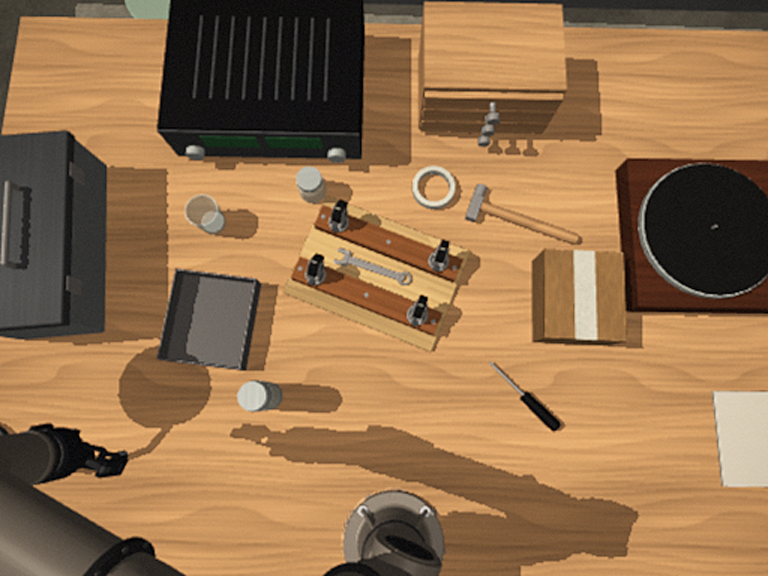

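Top view: dolly centre about (375,278) in the 1.5x picture, yawed about 20°; tray at (210,318); spray can near (258,396). I'll zoom in for accurate points.

```bash
python3 - <<'E'
import cv2,pickle
p=pickle.load(open("top0.pkl","rb"))["frame"][:,:,::-1]
def crop(p,x,y,w,h,f,n):
    c=cv2.resize(p[y:y+h,x:x+w],None,fx=f,fy=f,interpolation=cv2.INTER_CUBIC); cv2.imwrite(n,c)
crop(p,180,125,140,115,5.5,"pics/tz.png")
crop(p,100,170,120,110,5,"pics/tray.png")
p=pickle.load(open("side0.pkl","rb"))["frame"][:,:,::-1]
crop(p,215,140,105,115,5,"pics/sz.png")
E
```

```text
(no output)
```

View pics/tz.png

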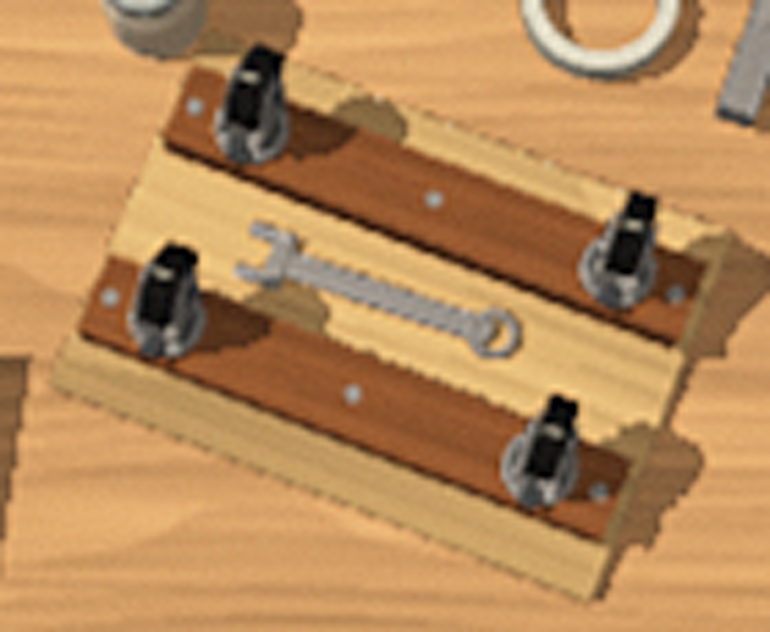

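View pics/sz.png

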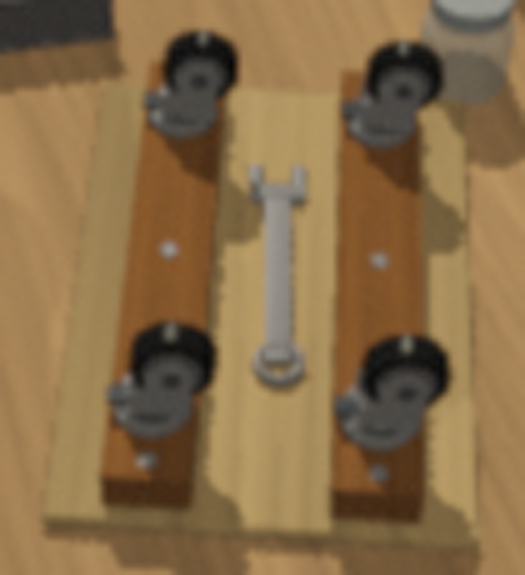

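View pics/tray.png

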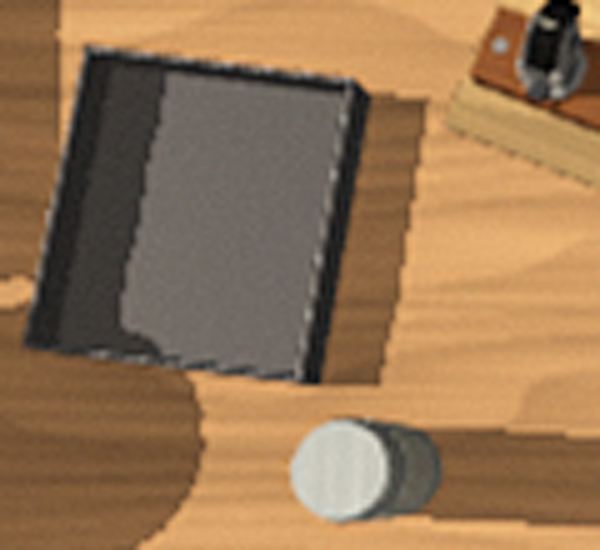

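```bash
cat > h.py <<'E'
import numpy as np,cv2,pickle
def proj(p,X):
    X=np.atleast_2d(X).astype(float);E=p["extrinsics"]
    c=(X-E[:3,3])@E[:3,:3]
    return np.c_[p["cx"]+p["fx"]*c[:,0]/-c[:,2], p["cy"]-p["fy"]*c[:,1]/-c[:,2]]
def ray(p,uv,z):
    E=p["extrinsics"];d=np.array([(uv[0]-p["cx"])/p["fx"],-(uv[1]-p["cy"])/p["fy"],-1])
    d=E[:3,:3]@d;t=(z-E[2,3])/d[2];return E[:3,3]+t*d
def W(q,P):
    a=np.radians(q[2]);c,s=np.cos(a),np.sin(a);P=np.atleast_2d(P).astype(float)
    return np.c_[q[0]+c*P[:,0]-s*P[:,1],q[1]+s*P[:,0]+c*P[:,1],P[:,2]]
E
cat > fit.py <<'E'
from h import *
from scipy.optimize import least_squares
T=pickle.load(open("top0.pkl","rb"));S=pickle.load(open("side0.pkl","rb"))
# (a,b endpoints in crop, model line endpoints)
t=lambda u:np.array([180,125])+np.array(u)/5.5-0.0
s=lambda u:np.array([215,140])+np.array(u)/5.
L=[(T,t,(165,142),(680,345),(39,180,42),(39,-180,42)),
(T,t,(110,258),(632,458),(-39,180,42),(-39,-180,42)),
(T,t,(80,330),(605,537),(-91,180,42),(-91,-180,42)),
(T,t,(190,68),(720,272),(91,180,42),(91,-180,42)),
(S,s,(150,62),(104,470),(-91,180,42),(-91,-180,42)),
(S,s,(342,72),(333,490),(39,180,42),(39,-180,42)),
(S,s,(105,472),(190,476),(-91,-180,42),(-39,-180,42)),
(S,s,(333,488),(422,492),(39,-180,42),(91,-180,42)),
(T,t,(110,258),(80,330),(-39,180,42),(-91,180,42)),
(T,t,(190,68),(165,140),(91,180,42),(39,180,42)),
(T,t,(632,458),(605,540),(-39,-180,42),(-91,-180,42)),
]
def f(q):
    r=[]
    for p,c,a,b,A,B in L:
        P=proj(p,W(q,[A,B]));d=P[1]-P[0];n=np.array([-d[1],d[0]])/np.linalg.norm(d)
        r+=[(c(a)-P[0])@n,(c(b)-P[0])@n]
    return np.array(r)
c0=ray(T,(375/1.5,278/1.5),30)
o=least_squares(f,[c0[0],c0[1],-20],loss='soft_l1');print(o.x,np.round(f(o.x),1))
q=o.x;np.save("dolly.npy",q)
for n,p in(("top",T),("side",S)):
    im=cv2.resize(p["frame"][:,:,::-1],None,fx=5,fy=5,interpolation=cv2.INTER_CUBIC)
    def ln(A,B,col):
        P=((proj(p,W(q,[A,B]))+.5)*5).astype(int);cv2.line(im,tuple(map(int,P[0])),tuple(map(int,P[1])),col,1)
    for xs in(-1,1):
        for e in(39,91):ln((xs*e,180,42),(xs*e,-180,42),(0,255,0))
        ln((xs*125,180,12),(xs*125,-180,12),(255,0,0));ln((125,xs*180,12),(-125,xs*180,12),(255,0,0))
        for ys in(-1,1):
            x0,y0=xs*65+12,ys*120
            th=np.linspace(0,6.28,30)
            for yy in(-9,9):
                pts=W(q,np.c_[x0+25*np.cos(th),y0+yy+0*th,86+25*np.sin(th)])
                cv2.polylines(im,[((proj(p,pts)+.5)*5).astype(np.int32)],True,(0,0,255),1)
    c=proj(p,W(q,[(0,0,40)]))[0]*5;x,y=int(c[0]-350),int(c[1]-290)
    cv2.imwrite(f"pics/ov_{n}.png",im[y:y+590,x:x+720])
# tray
tr=lambda u:np.array([100,170])+np.array(u)/5.
tc=[(88,47),(367,95),(318,383),(25,347)]
P=[ray(T,tr(u),50) for u in tc];print(np.round(P,0),np.round(np.mean(P,0)))
print([round(float(np.linalg.norm(P[i]-P[i-1]))) for i in range(4)])
print("can",ray(T,tr((340,470)),160))
for xs in(-1,1):
    for ys in(-1,1):print(xs,ys,np.round(W(q,[(xs*65+12,ys*120,86)])[0],1))
E
python3 fit.py
```

```text
[579.87986428  52.30863019 -20.8972714 ] [ 0.6  1.3  1.1  0.4 -0.2 -0.2  1.3  1.4 -1.4 -1.9 -1.3 -1.3 -1.4 -1.5
 -0.7 -0.9 -6.  -6.3 -5.1 -6.3  1.   0.3]
[[565. 484.  50.]
 [536. 300.  50.]
 [349. 320.  50.]
 [369. 507.  50.]] [455. 403.  50.]
[197, 187, 188, 188]
can [295.56942304 276.18133333 160.        ]
-1 -1 [487.6 -40.9  86. ]
-1 1 [573.2 183.3  86. ]
1 -1 [609.  -87.3  86. ]
1 1 [694.6 136.9  86. ]
```

View pics/ov_top.png

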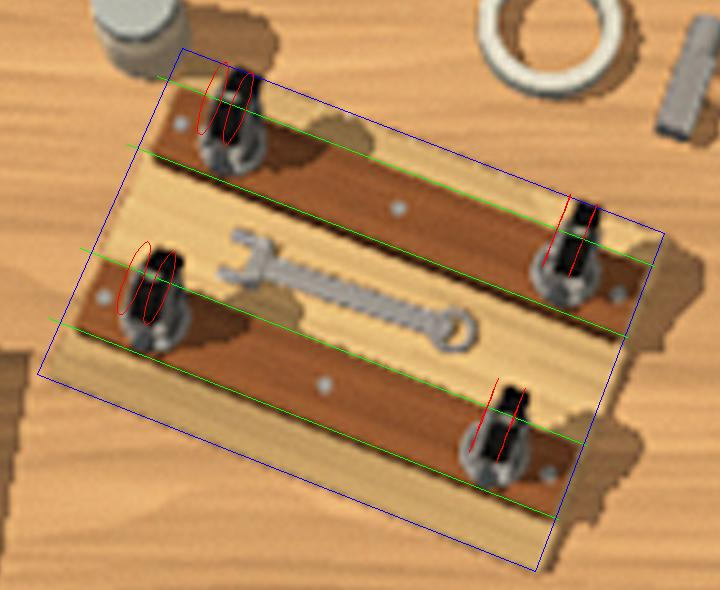

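View pics/ov_side.png

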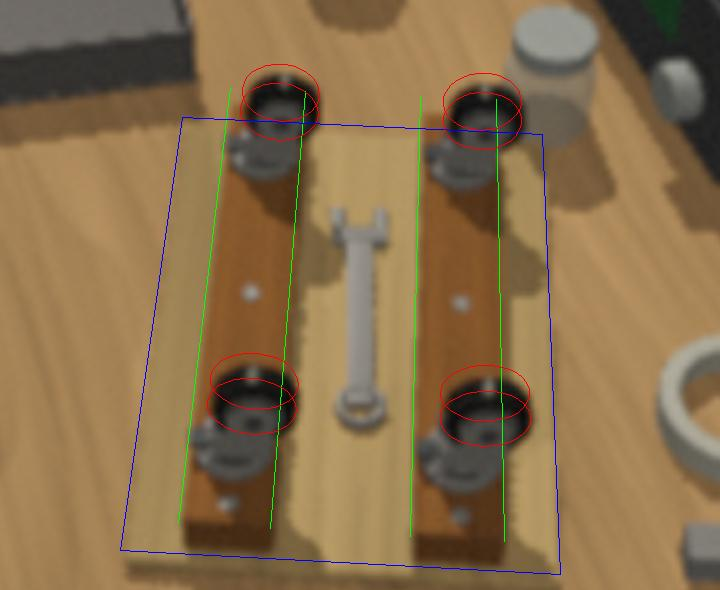

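```bash
python3 - <<'E'
s=open("fit.py").read()
a=s.index("(S,s,(105,472)");b=s.index("]\ndef f")
new='''(S,s,(422,85),(424,490),(91,180,42),(91,-180,42)),
(S,s,(45,520),(475,538),(-125,-180,12),(125,-180,12)),
(S,s,(105,85),(47,520),(-125,180,12),(-125,-180,12)),
(S,s,(466,110),(475,538),(125,180,12),(125,-180,12)),
(S,s,(235,92),(340,96),(-39,180,12),(39,180,12)),
(T,t,(160,150),(110,255),(39,180,12),(-39,180,12)),
(T,t,(62,362),(596,585),(-125,180,12),(-125,-180,12)),
(T,t,(300,62),(735,235),(125,180,12),(125,-180,12)),
(T,t,(689,355),(660,440),(39,-180,12),(-39,-180,12)),
'''
s=s[:a]+new+s[b:]
s=s.replace("(xs*e,180,42),(xs*e,-180,42)","(xs*e,170,42),(xs*e,-170,42)")
open("fit.py","w").write(s)
E
python3 fit.py
```

```text
[578.08640072  41.6381421  -21.11814629] [ 1.4  1.7  1.9  0.9  0.7  0.3  2.1  1.8 -0.5 -1.3 -0.5 -0.8 -1.  -0.2
 -0.1 -1.6 -1.  -2.1 -0.6  0.7  0.7  0.4 -0.9 -0.4 -4.  -2.4  0.7  1.6
  0.7  0.1]
[[565. 484.  50.]
 [536. 300.  50.]
 [349. 320.  50.]
 [369. 507.  50.]] [455. 403.  50.]
[197, 187, 188, 188]
can [295.56942304 276.18133333 160.        ]
-1 -1 [485.4 -51.2  86. ]
-1 1 [571.9 172.7  86. ]
1 -1 [606.7 -98.   86. ]
1 1 [693.2 125.8  86. ]
```

View pics/ov_top.png

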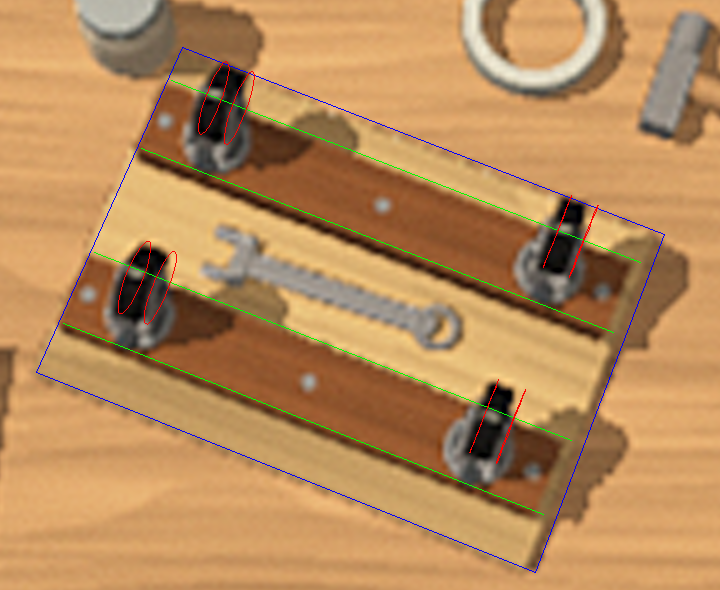

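View pics/ov_side.png

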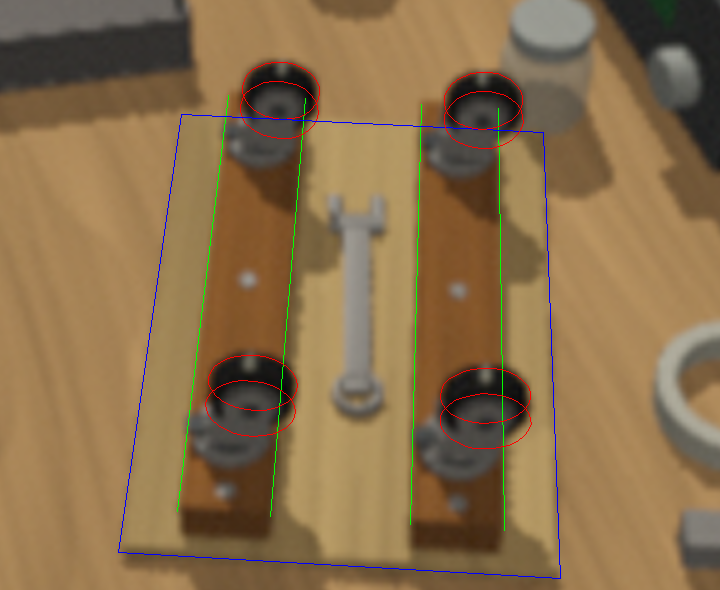

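```bash
cat > tri.py <<'E'
from h import *
from scipy.optimize import least_squares
T=pickle.load(open("top0.pkl","rb"));S=pickle.load(open("side0.pkl","rb"))
t=lambda u:np.array([180,125])+(np.array(u)+.5)/5.5-.5
s=lambda u:np.array([215,140])+(np.array(u)+.5)/5.-.5
q=np.load("dolly.npy")
for a,b,m in [((248,82),(203,40),(77,120)),((637,240),(403+2,345-0),(77,-120)),((165,280),(203,40),(-53,120)),((553,440),(170,332),(-53,-120))]:
    if m==(77,120): b=(403,50)
    o=least_squares(lambda X:np.r_[proj(T,X)[0]-t(a),proj(S,X)[0]-s(b)],[580,40,110])
    print(m,o.x.round(1),o.fun.round(2),W(q,[(m[0],m[1],111)]).round(1))
# screws: mid screws z=42
for a,b,m in [((433,199),(378,261),(65,0)),((352,394),(169,249),(-65,0)),((110,297),None,(-65,0)),]:
    if b is None: continue
    o=least_squares(lambda X:np.r_[proj(T,X)[0]-t(a),proj(S,X)[0]-s(b)],[580,40,110])
    print(m,o.x.round(1),o.fun.round(2),W(q,[(m[0],m[1],42)]).round(1))
E
python3 tri.py
```

```text
(77, 120) [690.9 132.  106.3] [ 0.1  -0.69 -0.65  0.23] [[693.2 125.8 111. ]]
(77, -120) [601.3 -94.  110.8] [ 0.2  -1.71 -1.41  0.48] [[606.7 -98.  111. ]]
(-53, 120) [571.3 175.3 108.8] [ 0.09 -0.86 -0.83  0.27] [[571.9 172.7 111. ]]
(-53, -120) [483.1 -45.8 109. ] [ 0.09 -1.14 -0.98  0.29] [[485.4 -51.2 111. ]]
(65, 0) [639.5  23.3  40.7] [ 0.02 -0.18 -0.16  0.05] [[638.7  18.2  42. ]]
(-65, 0) [518.3  70.2  41.2] [ 0.03 -0.43 -0.39  0.12] [[517.5  65.1  42. ]]
```

```bash
python3 - <<'E'
from h import *
q=np.array([577.8,46.4,-21.3]);np.save("dolly.npy",q)
for m in [(-53,120),(77,120),(77,-120),(-53,-120)]:
    w=W(q,[(*m,86)])[0];print(m,w.round(1),((w-[210.5,508.1,253.3])/30).round(2),[ (W(q,[(m[0]+d,m[1],0)])[0][:2]).round(1) for d in(-12,12)])
E
```

```text
(-53, 120) [572.  177.5  86. ] [ 12.05 -11.02  -5.58] [array([560.8, 181.8]), array([583.2, 173.1])]
(77, 120) [693.1 130.2  86. ] [ 16.09 -12.6   -5.58] [array([682. , 134.6]), array([704.3, 125.9])]
(77, -120) [606.  -93.4  86. ] [ 13.18 -20.05  -5.58] [array([594.8, -89. ]), array([617.1, -97.7])]
(-53, -120) [484.8 -46.2  86. ] [  9.14 -18.48  -5.58] [array([473.6, -41.8]), array([496. , -50.5])]
```

arm_command:
  targets:
    - [0,[11.7,-10.9,-1.5],0.2]
    - [0,[11.7,-10.9,-1.5],0.2]
    - [0,[11.7,-10.9,-1.5],0.2]
    - [0,[11.7,-10.9,-1.5],0.2]
    - [0,[11.7,-10.9,-1.5],0.2]
    - [0,[11.7,-10.9,-1.5],0.2]
    - [0,[11.7,-10.9,-1.5],0.2]
    - [0,[11.7,-10.9,-1.5],0.2]
    - [0,[11.7,-10.9,-1.5],0.2]
    - [0,[11.7,-10.9,-1.5],0.2]
    - [0,[11.7,-10.9,-1.5],0.2]
    - [0,[11.7,-10.9,-1.5],0.2]

```text
clock: 1.1
ee_pos: [564.4, 175.0, 207.3]
tcp_rot: [[0.001, 0.369, 0.929], [-0.004, 0.929, -0.369], [-1.0, -0.004, 0.002]]
ft_force: [0.5, -0.2, -0.3]
opening: -0.3
```

arm_command:
  targets:
    - [0,[0,0,-0.4],0]
    - [0,[0,0,-0.8],0]
    - [0,[0,0,-1.2],0]
    - [0,[0,0,-1.5],0]
    - [0,[0,0,-1.5],0]
    - [0,[0,0,-1.5],0]

```text
clock: 1.6
ee_pos: [560.9, 181.1, 162.6]
tcp_rot: [[-0.002, 0.363, 0.932], [-0.001, 0.932, -0.363], [-1.0, -0.001, -0.001]]
ft_force: [0.5, 0.4, 0.2]
opening: 0.0
```

```bash
cat > snap.py <<'E'
import sys
from cell import status,vision
from h import *
k=sys.argv[1]
s=status.read_state();print(round(s["clock"],2),s["ee_pos"].round(1),s["ft_force"].round(2),round(s["opening"],1),np.degrees(np.arctan2(s["tcp_rot"][1,1],s["tcp_rot"][0,1])).round(1))
out=[]
q=np.load("dolly.npy")
for n in("side","top"):
    p=vision.capture(n);c=proj(p,W(q,[(0,0,90)]))[0];h=(58,65) if n=="side" else (68,62)
    x,y=int(max(c[0]-h[0],0)),int(max(0,c[1]-h[1]-(10 if n=="side" else 0)))
    im=p["frame"][y:y+2*h[1],x:x+2*h[0],::-1]
    f=590/im.shape[0]
    im=cv2.resize(im,None,fx=3.1,fy=3.1,interpolation=cv2.INTER_CUBIC);im=np.pad(im,((0,max(0,410-im.shape[0])),(0,0),(0,0)))[:410];out.append(im)
cv2.imwrite(f"pics/{k}.png",np.hstack(out))
E
python3 snap.py a1
```

```text
1.6 [560.9 181.1 162.6] [0.49 0.39 0.24] 0.0 68.7
```

View pics/a1.png

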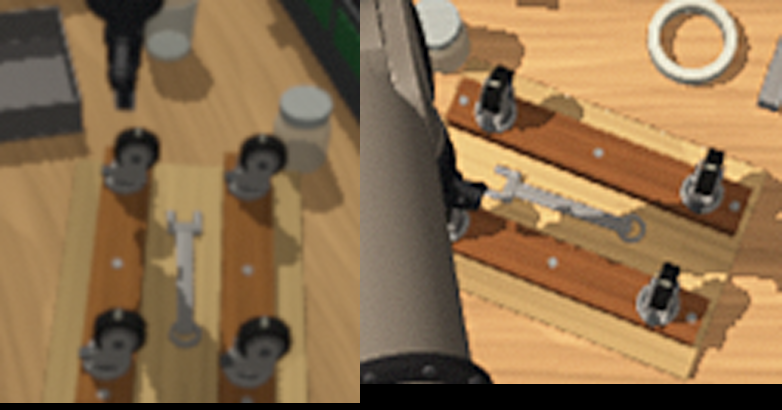

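arm_command:
  targets:
    - [0,[0,0,-0.4],0]
    - [0,[0,0,-0.8],0]
    - [0,[0,0,-0.85],0]
    - [0,[0,0,-0.85],0]

```text
clock: 2.03
ee_pos: [561.2, 181.2, 137.8]
tcp_rot: [[-0.001, 0.363, 0.932], [-0.0, 0.932, -0.363], [-1.0, -0.0, -0.0]]
ft_force: [-0.4, -0.1, 0.5]
opening: -0.2
```

arm_command:
  targets:
    - [0,[0,0,-0.07],0]
    - [0,[0,0,-0.07],0]
    - [0,[0,0,-0.07],0]

```text
clock: 2.28
ee_pos: [562.0, 181.3, 136.5]
tcp_rot: [[0.001, 0.363, 0.932], [0.0, 0.932, -0.363], [-1.0, 0.001, 0.001]]
ft_force: [0.2, 0.5, 0.6]
opening: 0.3
```

arm_command:
  targets:
    - [0,[0,0,-0.05],0]
    - [0,[0,0,-0.05],0]
    - [0,[0,0,-0.05],0]

```text
clock: 2.53
ee_pos: [561.5, 181.1, 134.3]
tcp_rot: [[0.0, 0.363, 0.932], [0.0, 0.932, -0.363], [-1.0, 0.0, 0.0]]
ft_force: [-0.0, -0.2, 0.5]
opening: 0.2
```

arm_command:
  targets:
    - [0,[0,0,-0.05],0]
    - [0,[0,0,-0.05],0]

```text
clock: 2.7
ee_pos: [561.6, 181.3, 132.8]
tcp_rot: [[0.0, 0.363, 0.932], [0.0, 0.932, -0.363], [-1.0, 0.0, 0.0]]
ft_force: [-0.2, 0.2, 0.5]
opening: -0.2
```

arm_command:
  targets:
    - [0,[0,0,-0.04],0]
    - [0,[0,0,-0.04],0]

```text
clock: 2.87
ee_pos: [562.0, 181.3, 132.7]
tcp_rot: [[0.001, 0.363, 0.932], [0.001, 0.932, -0.363], [-1.0, 0.001, 0.001]]
ft_force: [-1.2, -1.0, 4.9]
opening: -0.2
```

arm_command:
  targets:
    - [0,[0,0,-0.02],0]
    - [0,[0,0,-0.02],0]

```text
clock: 3.03
ee_pos: [562.3, 181.3, 132.6]
tcp_rot: [[0.002, 0.363, 0.932], [0.001, 0.932, -0.363], [-1.0, 0.002, 0.002]]
ft_force: [-1.4, 0.1, 7.4]
opening: -0.1
```

arm_command:
  targets:
    - [0,[0.12,-0.05,0],0]
    - [0,[0.25,-0.1,0],0]

```text
clock: 3.2
ee_pos: [570.2, 177.9, 133.0]
tcp_rot: [[0.003, 0.363, 0.932], [0.0, 0.932, -0.363], [-1.0, 0.001, 0.003]]
ft_force: [0.2, -1.3, 6.8]
opening: -0.1
```

arm_command:
  targets:
    - [0,[0.13,-0.05,0],0]
    - [0,[0.25,-0.1,0],0]

```text
clock: 3.37
ee_pos: [578.3, 174.7, 133.0]
tcp_rot: [[0.004, 0.364, 0.932], [0.0, 0.932, -0.364], [-1.0, 0.002, 0.004]]
ft_force: [-0.6, -0.8, 7.1]
opening: 0.3
```

arm_command:
  targets:
    - [0,[0.2,-0.08,0],0]
    - [0,[0.4,-0.16,0.1],0]
    - [0,[0.4,-0.16,0.8],0]

```text
clock: 3.62
ee_pos: [586.8, 168.5, 151.1]
tcp_rot: [[-0.007, 0.365, 0.931], [-0.003, 0.931, -0.365], [-1.0, -0.006, -0.006]]
ft_force: [-0.6, -0.3, -0.2]
opening: 0.3
```

```bash
python3 snap.py b1
```

```text
3.62 [586.8 168.5 151.1] [-0.58 -0.31 -0.17] 0.3 68.6
```

arm_command:
  targets:
    - [0,[1.0,-0.35,0.3],0]
    - [0,[2.0,-0.7,0.3],0]
    - [0,[3.2,-1.35,0.3],0]
    - [0,[3.2,-1.35,0.3],0]

```text
clock: 4.05
ee_pos: [689.6, 122.2, 160.6]
tcp_rot: [[0.003, 0.37, 0.929], [-0.008, 0.929, -0.37], [-1.0, -0.006, 0.006]]
ft_force: [0.2, -2.5, -1.3]
opening: -0.1
```

```bash
python3 snap.py b2
```

```text
4.05 [689.6 122.2 160.6] [ 0.2  -2.49 -1.33] -0.1 68.3
```

View pics/b1.png

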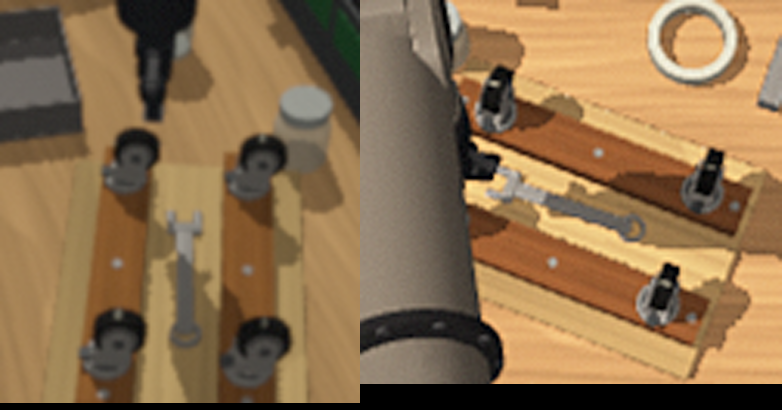

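View pics/b2.png

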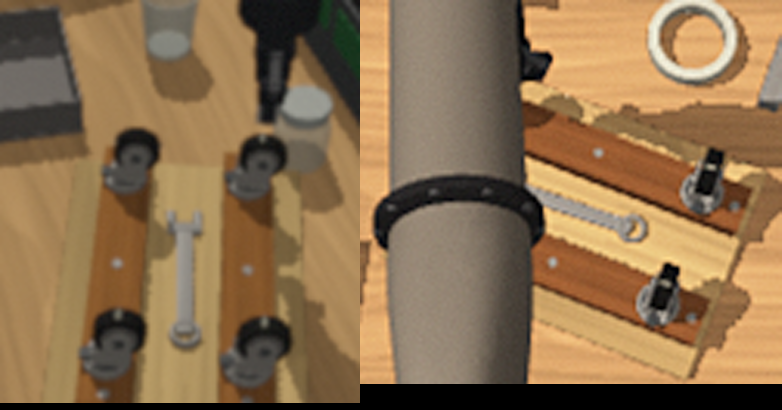

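```bash
python3 - <<'E'
import cv2,numpy as np
r=[]
for k in("a1","b1","b2"):
    im=cv2.imread(f"pics/{k}.png");r.append(cv2.resize(im[115:215,75:190],None,fx=2.2,fy=2.2,interpolation=cv2.INTER_CUBIC))
cv2.imwrite("pics/c1.png",np.hstack(r))
E
```

```text
(no output)
```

View pics/c1.png

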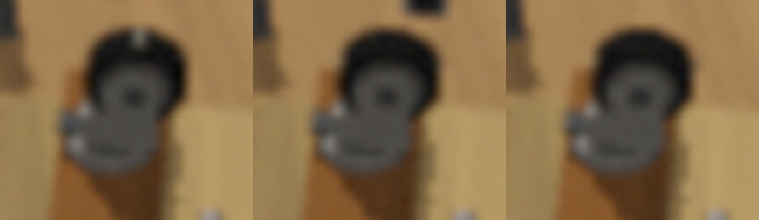

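arm_command:
  targets:
    - [0,[-0.05,0.15,-0.3],0]
    - [0,[-0.05,0.15,-0.6],0]
    - [0,[-0.05,0.15,-0.9],0]
    - [0,[-0.05,0.15,-1.0],0]
    - [0,[-0.05,0.15,-1.0],0]

```text
clock: 4.57
ee_pos: [681.7, 135.6, 133.1]
tcp_rot: [[-0.002, 0.362, 0.932], [0.001, 0.932, -0.362], [-1.0, -0.0, -0.002]]
ft_force: [1.0, -0.6, 0.7]
opening: 0.1
```

arm_command:
  targets:
    - [0,[0,0,-0.04],0]
    - [0,[0,0,-0.04],0]

```text
clock: 4.73
ee_pos: [683.0, 134.5, 133.0]
tcp_rot: [[0.001, 0.363, 0.932], [0.0, 0.932, -0.363], [-1.0, 0.0, 0.0]]
ft_force: [0.3, 0.4, 0.1]
opening: 0.0
```

arm_command:
  targets:
    - [0,[0,0,-0.04],0]
    - [0,[0,0,-0.04],0]

```text
clock: 4.9
ee_pos: [683.5, 134.4, 132.8]
tcp_rot: [[0.002, 0.363, 0.932], [0.0, 0.932, -0.363], [-1.0, 0.001, 0.002]]
ft_force: [-1.1, 0.4, 4.1]
opening: 0.0
```

arm_command:
  targets:
    - [0,[0,0,-0.03],0]
    - [0,[0,0,-0.03],0]

```text
clock: 5.07
ee_pos: [683.9, 134.4, 132.7]
tcp_rot: [[0.003, 0.363, 0.932], [0.001, 0.932, -0.363], [-1.0, 0.002, 0.003]]
ft_force: [-1.5, -0.5, 5.5]
opening: 0.2
```

arm_command:
  targets:
    - [0,[0.12,-0.05,0],0]
    - [0,[0.25,-0.1,0],0]

```text
clock: 5.23
ee_pos: [690.7, 132.3, 133.3]
tcp_rot: [[0.002, 0.362, 0.932], [0.002, 0.932, -0.362], [-1.0, 0.002, 0.001]]
ft_force: [-2.9, 0.7, 8.0]
opening: -0.0
```

arm_command:
  targets:
    - [0,[0.13,-0.05,0],0]
    - [0,[0.25,-0.1,0],0]

```text
clock: 5.4
ee_pos: [698.8, 128.8, 133.3]
tcp_rot: [[0.003, 0.363, 0.932], [0.001, 0.932, -0.363], [-1.0, 0.002, 0.002]]
ft_force: [-2.3, 0.2, 9.5]
opening: -0.0
```

arm_command:
  targets:
    - [0,[0.2,-0.08,0],0]
    - [0,[0.4,-0.16,0.1],0]
    - [0,[0.4,-0.16,0.8],0]

```text
clock: 5.65
ee_pos: [708.3, 121.8, 150.0]
tcp_rot: [[-0.008, 0.365, 0.931], [-0.003, 0.931, -0.365], [-1.0, -0.005, -0.006]]
ft_force: [0.1, -0.1, -1.0]
opening: -0.4
```

```bash
python3 snap.py d1
```

```text
5.65 [708.3 121.8 150. ] [ 0.06 -0.15 -0.96] -0.4 68.6
```

arm_command:
  targets:
    - [0,[-0.6,-1.1,0.5],0]
    - [0,[-1.2,-2.2,0.5],0]
    - [0,[-1.8,-3.4,0.5],0]
    - [0,[-2.4,-4.5,0.5],0]
    - [0,[-3.0,-5.6,0.5],0]
    - [0,[-3.6,-6.7,0.3],0]
    - [0,[-3.8,-7.1,0],0]
    - [0,[-3.8,-7.1,-0.4],0]
    - [0,[-3.8,-7.1,-0.7],0]
    - [0,[-3.8,-7.1,-0.7],0]

```text
clock: 6.58
ee_pos: [594.6, -89.2, 132.4]
tcp_rot: [[-0.004, 0.363, 0.932], [0.0, 0.932, -0.363], [-1.0, -0.001, -0.004]]
ft_force: [-1.8, -0.8, 3.4]
opening: 0.2
```

```bash
python3 snap.py d2
```

```text
6.58 [594.6 -89.2 132.4] [-1.8  -0.82  3.42] 0.2 68.7
```

arm_command:
  targets:
    - [0,[0,0,-0.04],0]
    - [0,[0,0,-0.04],0]

```text
clock: 6.85
ee_pos: [596.9, -88.4, 132.7]
tcp_rot: [[0.001, 0.362, 0.932], [0.0, 0.932, -0.362], [-1.0, 0.001, 0.001]]
ft_force: [-0.9, -1.4, 3.8]
opening: 0.1
```

arm_command:
  targets:
    - [0,[0,0,-0.03],0]
    - [0,[0,0,-0.03],0]

```text
clock: 7.02
ee_pos: [597.2, -88.6, 132.6]
tcp_rot: [[0.003, 0.362, 0.932], [0.0, 0.932, -0.362], [-1.0, 0.001, 0.002]]
ft_force: [-1.7, -0.4, 6.4]
opening: -0.1
```

View pics/d2.png

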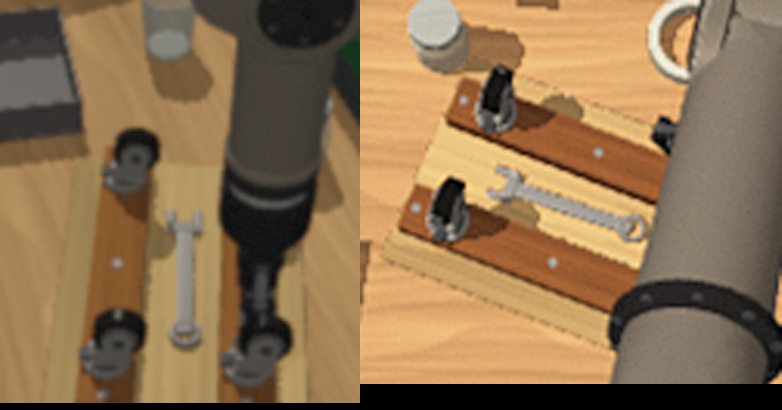

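arm_command:
  targets:
    - [0,[0.12,-0.05,0],0]
    - [0,[0.25,-0.1,0],0]

```text
clock: 7.18
ee_pos: [605.3, -91.6, 133.0]
tcp_rot: [[0.004, 0.362, 0.932], [0.0, 0.932, -0.362], [-1.0, 0.002, 0.004]]
ft_force: [0.5, 0.2, 6.8]
opening: -0.0
```

arm_command:
  targets:
    - [0,[0.13,-0.05,0],0]
    - [0,[0.25,-0.1,0],0]

```text
clock: 7.35
ee_pos: [613.2, -94.5, 133.1]
tcp_rot: [[0.005, 0.362, 0.932], [0.0, 0.932, -0.362], [-1.0, 0.002, 0.004]]
ft_force: [0.1, 0.1, 6.4]
opening: -0.0
```

arm_command:
  targets:
    - [0,[0.2,-0.08,0],0]
    - [0,[0.4,-0.16,0.1],0]
    - [0,[0.4,-0.16,0.8],0]

```text
clock: 7.6
ee_pos: [621.2, -99.2, 151.0]
tcp_rot: [[-0.008, 0.362, 0.932], [0.001, 0.932, -0.362], [-1.0, -0.002, -0.008]]
ft_force: [-0.4, 0.2, -0.3]
opening: 0.2
```

```bash
python3 snap.py e1
```

```text
7.6 [621.2 -99.2 151. ] [-0.42  0.2  -0.32] 0.2 68.7
```

arm_command:
  targets:
    - [0,[-0.5,0.2,0.5],0]
    - [0,[-1.5,0.6,0.5],0]
    - [0,[-2.6,1.0,0.5],0]
    - [0,[-3.7,1.45,0.5],0]
    - [0,[-4.95,1.94,0.4],0]
    - [0,[-4.95,1.94,0.2],0]
    - [0,[-4.95,1.94,-0.2],0]
    - [0,[-4.95,1.94,-0.6],0]
    - [0,[-4.95,1.94,-0.7],0]
    - [0,[-4.95,1.94,-0.7],0]

```text
clock: 8.53
ee_pos: [473.5, -41.7, 133.1]
tcp_rot: [[-0.003, 0.363, 0.932], [0.0, 0.932, -0.363], [-1.0, -0.001, -0.003]]
ft_force: [-0.3, -0.7, 0.0]
opening: -0.1
```

arm_command:
  targets:
    - [0,[0,0,-0.04],0]
    - [0,[0,0,-0.04],0]

```text
clock: 8.7
ee_pos: [475.0, -42.2, 133.5]
tcp_rot: [[0.001, 0.363, 0.932], [-0.0, 0.932, -0.363], [-1.0, 0.0, 0.001]]
ft_force: [1.1, -0.7, 0.0]
opening: -0.0
```

arm_command:
  targets:
    - [0,[0,0,-0.04],0]
    - [0,[0,0,-0.04],0]

```text
clock: 8.87
ee_pos: [475.2, -42.2, 132.7]
tcp_rot: [[0.001, 0.363, 0.932], [-0.0, 0.932, -0.363], [-1.0, 0.0, 0.001]]
ft_force: [-0.2, -0.0, 1.1]
opening: -0.1
```

arm_command:
  targets:
    - [0,[0,0,-0.06],0]
    - [0,[0,0,-0.06],0]

```text
clock: 9.03
ee_pos: [476.0, -42.1, 132.4]
tcp_rot: [[0.004, 0.363, 0.932], [0.0, 0.932, -0.363], [-1.0, 0.002, 0.003]]
ft_force: [-1.8, 1.0, 9.6]
opening: -0.2
```

arm_command:
  targets:
    - [0,[0.12,-0.05,0],0]
    - [0,[0.25,-0.1,0],0]

```text
clock: 9.2
ee_pos: [484.4, -45.5, 132.9]
tcp_rot: [[0.006, 0.363, 0.932], [-0.0, 0.932, -0.363], [-1.0, 0.002, 0.006]]
ft_force: [0.1, -0.7, 9.5]
opening: -0.2
```

arm_command:
  targets:
    - [0,[0.13,-0.05,0],0]
    - [0,[0.25,-0.1,0],0]

```text
clock: 9.37
ee_pos: [492.4, -48.4, 132.9]
tcp_rot: [[0.007, 0.363, 0.932], [-0.0, 0.932, -0.363], [-1.0, 0.002, 0.006]]
ft_force: [0.0, 1.2, 9.2]
opening: -0.2
```

arm_command:
  targets:
    - [0,[0.2,-0.08,0],0]
    - [0,[0.4,-0.16,0.1],0]
    - [0,[0.4,-0.16,0.8],0]

```text
clock: 9.62
ee_pos: [499.9, -53.1, 151.7]
tcp_rot: [[-0.006, 0.364, 0.931], [-0.0, 0.932, -0.364], [-1.0, -0.003, -0.006]]
ft_force: [-1.2, -0.3, 0.6]
opening: 0.2
```

arm_command:
  targets:
    - [0,[-0.5,0,1],0]
    - [0,[-1.5,0,2],0]
    - [0,[-2.5,1,3],0]
    - [0,[-2.5,2,3.5],0]
    - [0,[-2.5,2.5,3.5],0]

```text
clock: 10.03
ee_pos: [427.1, 26.0, 263.8]
tcp_rot: [[0.008, 0.36, 0.933], [0.005, 0.933, -0.36], [-1.0, 0.007, 0.006]]
ft_force: [1.1, 1.0, 0.7]
opening: 0.5
```

```bash
python3 snap.py f1
```

```text
10.03 [427.1  26.  263.8] [1.1  1.04 0.72] 0.5 68.9
```

View pics/f1.png

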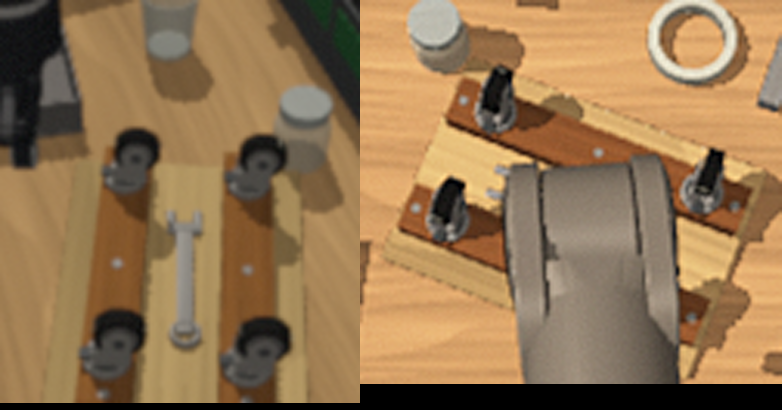

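arm_command:
  targets:
    - [0.65,[8.89,3.6,0],0]
    - [0.65,[8.89,3.6,0],0]
    - [0.65,[8.89,3.6,0],0]
    - [0.65,[8.89,3.6,0],0]
    - [0.65,[8.89,3.6,0],0]
    - [0.65,[8.89,3.6,0],0]
    - [0.65,[8.89,3.6,0],0]
    - [0.65,[8.89,3.6,0],0]
    - [0.65,[8.89,3.6,-1],0]
    - [0.65,[8.89,3.6,-2],0]
    - [0.65,[8.89,3.6,-2.98],0]
    - [0.65,[8.89,3.6,-2.98],0]

```text
clock: 11.13
ee_pos: [688.3, 127.4, 160.4]
tcp_rot: [[-0.017, 0.365, 0.931], [-0.005, 0.931, -0.365], [-1.0, -0.011, -0.014]]
ft_force: [-1.7, -0.9, -2.4]
opening: 55.4
```

arm_command:
  targets:
    - [0.65,[0,0,0],0]
    - [0.65,[0,0,0],0]

```text
clock: 11.3
ee_pos: [694.1, 129.3, 171.3]
tcp_rot: [[0.002, 0.364, 0.931], [-0.001, 0.931, -0.364], [-1.0, 0.0, 0.002]]
ft_force: [0.4, 1.1, 0.1]
opening: 55.6
```

```bash
python3 snap.py g1; python3 - <<'E'
from h import *
from cell import vision,status
p=vision.capture("side");s=status.read_state()
im=p["frame"][:,:,::-1]
c=proj(p,[(693,130,120)])[0].astype(int)
f=5;x,y=c[0]-60,max(0,c[1]-60)
z=cv2.resize(im[y:y+115,x:x+120],None,fx=f,fy=f,interpolation=cv2.INTER_CUBIC)
q=np.load("dolly.npy");th=np.linspace(0,6.28,40)
for yy in(-9,9):
    P=proj(p,W(q,np.c_[77+25*np.cos(th),120+yy+0*th,86+25*np.sin(th)]))
    cv2.polylines(z,[((P-[x,y]+.5)*f).astype(np.int32)],True,(0,0,255),1)
e=s["ee_pos"];R=s["tcp_rot"];P=proj(p,[e,e+22*R[:,0],e+22*R[:,0]+30*R[:,1],e+22*R[:,0]-30*R[:,1]])
for u in P:cv2.circle(z,tuple(map(int,(u-[x,y]+.5)*f)),3,(0,255,0),-1)
cv2.imwrite("pics/g2.png",z)
T=pickle.load(open("top0.pkl","rb"));print("jar lid",ray(T,(310/1.5,177/1.5),80),"tumbler",ray(T,(202/1.5,209/1.5),85))
E
```

```text
11.3 [694.1 129.3 171.3] [0.4  1.06 0.13] 55.6 68.7
jar lid [771.83264031 196.82724861  80.        ] tumbler [691.87194557 426.95119106  85.        ]
```

View pics/g2.png

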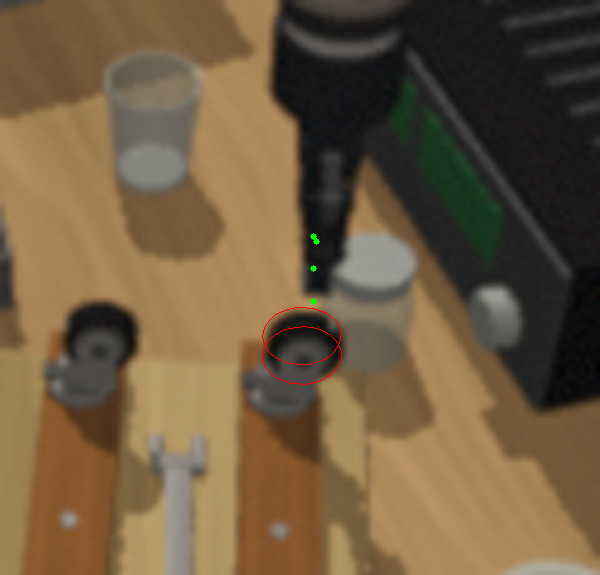

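View pics/g1.png

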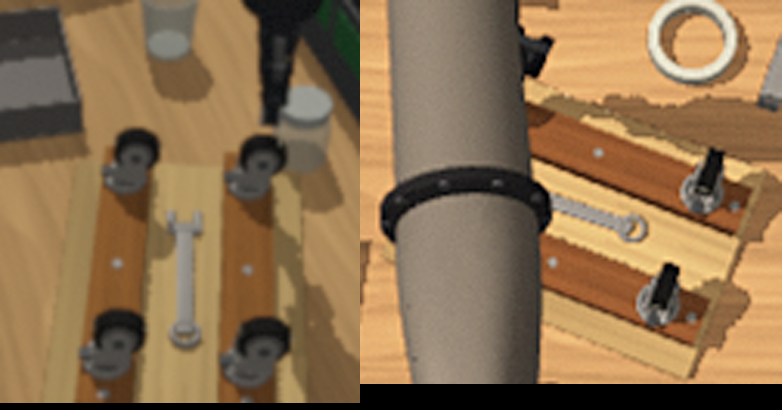

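arm_command:
  targets:
    - [0.65,[0,0,-0.5],0]
    - [0.65,[0,0,-1.0],0]
    - [0.65,[0,0,-1.5],0]
    - [0.65,[0,0,-2.0],0]
    - [0.65,[0,0,-2.3],0]
    - [0.65,[0,0,-2.6],0]
    - [0.65,[0,0,-2.6],0]
    - [0.65,[0,0,-2.6],0]

```text
clock: 12.12
ee_pos: [693.4, 130.2, 92.4]
tcp_rot: [[0.001, 0.363, 0.932], [0.0, 0.932, -0.363], [-1.0, 0.0, 0.0]]
ft_force: [0.6, 0.5, 0.2]
opening: 55.8
```

arm_command:
  targets:
    - [0.3,[0,0,0],0]
    - [0.3,[0,0,0],0]
    - [0,[0,0,0],0]
    - [0,[0,0,0],0]
    - [0,[0,0,0],0]
    - [0,[0,0,0],0]

```text
clock: 12.62
ee_pos: [693.8, 128.8, 93.4]
tcp_rot: [[0.002, 0.364, 0.931], [-0.001, 0.931, -0.364], [-1.0, -0.001, 0.002]]
ft_force: [-2.4, -1.7, 5.7]
opening: 26.9
```

arm_command:
  targets:
    - [0,[0,0,0.2],0]
    - [0,[0,0,0.4],0]
    - [0,[0,0,0.6],0]
    - [0,[0,0,0.8],0]
    - [0,[0,0,1.0],0]

```text
clock: 13.03
ee_pos: [692.6, 130.7, 122.1]
tcp_rot: [[-0.002, 0.363, 0.932], [0.001, 0.932, -0.363], [-1.0, 0.0, -0.002]]
ft_force: [-0.5, 0.5, -1.7]
opening: 26.8
```

arm_command:
  targets:
    - [0,[0,0,0.4],0]
    - [0,[0,0,0.8],0]
    - [0,[0,0,1.4],0]
    - [0,[0,0,2.2],0]
    - [0,[0,0,3.2],0]
    - [0,[0,0,4],0]
    - [0,[0,0,4],0]

```text
clock: 13.62
ee_pos: [696.1, 131.6, 251.0]
tcp_rot: [[0.014, 0.362, 0.932], [0.004, 0.932, -0.362], [-1.0, 0.009, 0.011]]
ft_force: [1.3, -0.2, -0.6]
opening: 26.7
```

```bash
python3 snap.py h1
```

```text
13.62 [696.1 131.6 251. ] [ 1.25 -0.23 -0.56] 26.7 68.8
```

View pics/h1.png

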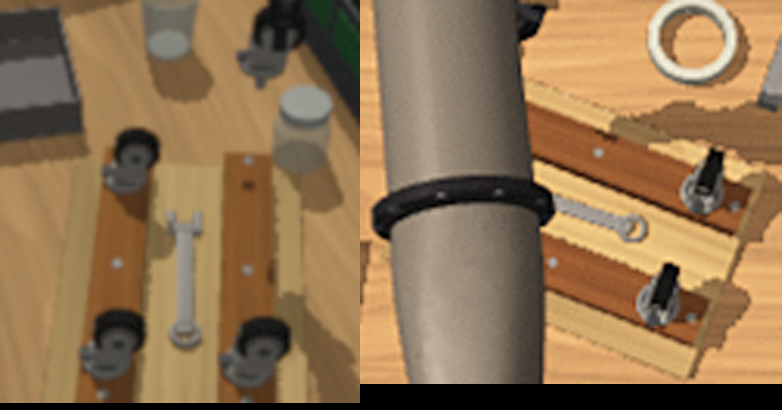

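arm_command:
  targets:
    - [0,[-0.5,0.5,0],0]
    - [0,[-1.3,1.4,0],0]
    - [0,[-2.2,2.3,0],0]
    - [0,[-3.1,3.3,0],0]
    - [0,[-4.0,4.2,0],0]
    - [0,[-4.9,5.2,0],0]
    - [0,[-5.8,6.1,0],0]
    - [0,[-6.7,7.1,0],0]
    - [0,[-7.6,8.0,0],0]
    - [0,[-8.5,9.0,0],0]
    - [0,[-8.97,9.5,0],0]
    - [0,[-8.97,9.5,0],0]

```text
clock: 14.72
ee_pos: [415.2, 421.9, 240.0]
tcp_rot: [[-0.009, 0.35, 0.937], [0.002, 0.937, -0.35], [-1.0, -0.001, -0.009]]
ft_force: [-1.3, 0.8, -3.3]
opening: 26.9
```

arm_command:
  targets:
    - [0,[0,0,-0.5],0]
    - [0,[0,0,-1.2],0]
    - [0,[0,0,-1.9],0]
    - [0,[0,0,-2.6],0]
    - [0,[0,0,-2.6],0]

```text
clock: 15.13
ee_pos: [420.4, 411.5, 157.4]
tcp_rot: [[-0.01, 0.363, 0.932], [-0.01, 0.932, -0.363], [-1.0, -0.013, -0.006]]
ft_force: [-1.3, -0.8, -3.8]
opening: 26.4
```

```bash
cat > full.py <<'E'
import sys
from cell import vision
import cv2,numpy as np
o=[]
for n,(x,y,w,h) in(("side",(130,60,200,200)),("top",(90,110,250,190))):
    p=vision.capture(n)["frame"][y:y+h,x:x+w,::-1];o.append(cv2.resize(p,(int(w*420/h*.72),int(420*.72)) if 0 else (390,int(390*h/w)),interpolation=cv2.INTER_CUBIC))
H=max(i.shape[0] for i in o);cv2.imwrite(f"pics/{sys.argv[1]}.png",np.hstack([np.pad(i,((0,H-i.shape[0]),(0,0),(0,0))) for i in o]))
E
python3 full.py i1
```

```text
(no output)
```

View pics/i1.png

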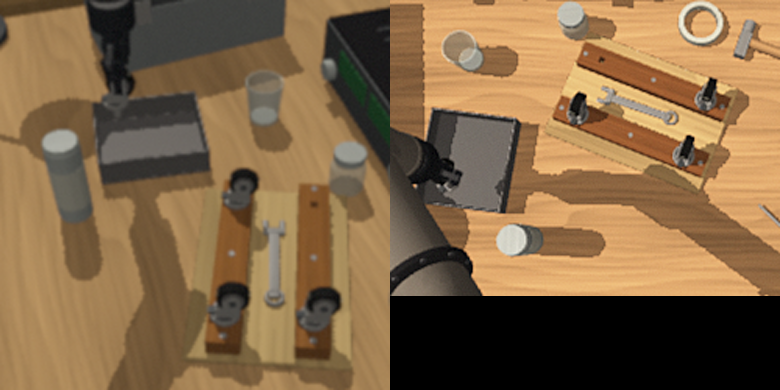

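arm_command:
  targets:
    - [0,[0,0,-0.5],0]
    - [0,[0,0,-1.0],0]
    - [0,[0,0,-1.5],0]
    - [0,[0,0,-2.0],0]
    - [0,[0,0,-2.4],0]
    - [0,[0,0,-2.6],0]
    - [0,[0,0,-2.6],0]
    - [0,[0,0,-2.6],0]

```text
clock: 15.9
ee_pos: [424.5, 415.5, 86.5]
tcp_rot: [[0.001, 0.363, 0.932], [0.001, 0.932, -0.363], [-1.0, 0.001, 0.0]]
ft_force: [-0.2, -0.2, -2.2]
opening: 26.4
```

```bash
python3 full.py j1
```

```text
(no output)
```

View pics/j1.png

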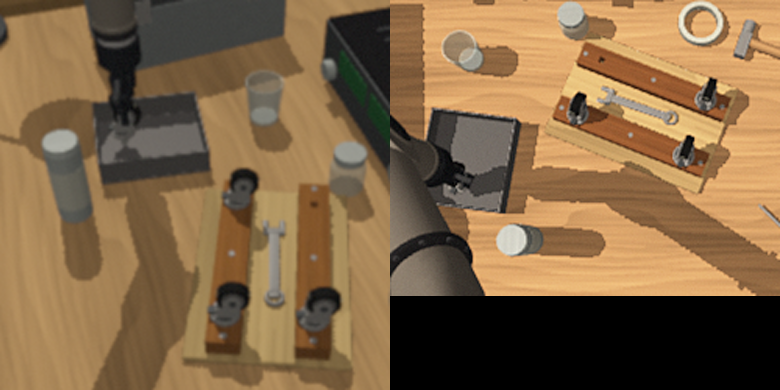

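arm_command:
  targets:
    - [0.5,[0,0,0],0]
    - [0.6,[0,0,0],0]
    - [0.6,[0,0,0],0]
    - [0.6,[0,0,0],0]
    - [0.6,[0,0,0],0]
    - [0.6,[0,0,0],0]

```text
clock: 16.5
ee_pos: [424.2, 415.2, 86.1]
tcp_rot: [[0.0, 0.363, 0.932], [0.0, 0.932, -0.363], [-1.0, 0.0, 0.0]]
ft_force: [-0.3, -0.4, 0.0]
opening: 51.1
```

```bash
python3 full.py k1
```

```text
(no output)
```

View pics/k1.png

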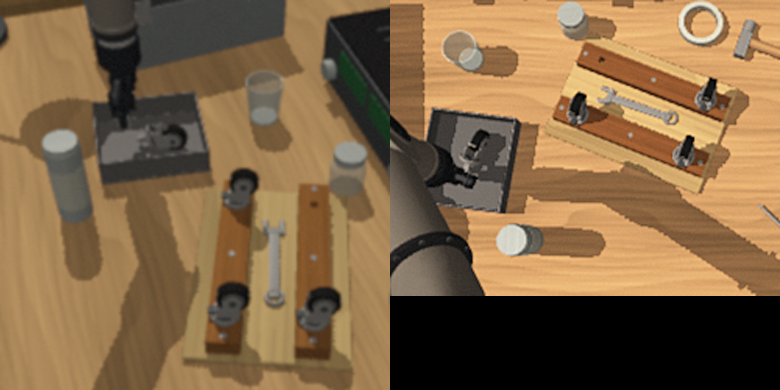

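The castor fell flat into the tray as intended. Raise the arm straight up and move clear.

arm_command:
  targets:
    - [0.6,[0,0,0.5],0]
    - [0.6,[0,0,1.2],0]
    - [0.6,[0,0,2.4],0]
    - [0.6,[0,0,3.6],0]
    - [0.6,[0,0,4.8],0]
    - [0.6,[0,0,5.5],0]
    - [0.6,[-1.5,1,5.5],0]
    - [0.6,[-3,2,5.5],0]
    - [0.6,[-4,3,5.5],0]
    - [0.6,[-5,3,5.5],0]
    - [0.6,[-5,3,5.5],0]
    - [0.6,[-5,3,5.5],0]

```text
clock: 17.6
ee_pos: [267.5, 508.0, 250.9]
tcp_rot: [[-0.004, 0.353, 0.935], [0.001, 0.935, -0.353], [-1.0, -0.0, -0.004]]
ft_force: [1.2, -0.5, -0.1]
opening: 51.3
```

```bash
python3 full.py l1; python3 - <<'E'
from cell import vision
from h import *
import cv2
p=vision.capture("side");f=p["frame"][:,:,::-1]
old=pickle.load(open("side0.pkl","rb"))["frame"][:,:,::-1]
z=[cv2.resize(i[140:255,215:320],None,fx=3.7,fy=3.7,interpolation=cv2.INTER_CUBIC) for i in(old,f)]
cv2.imwrite("pics/l2.png",np.hstack(z))
E
```

```text
(no output)
```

View pics/l1.png

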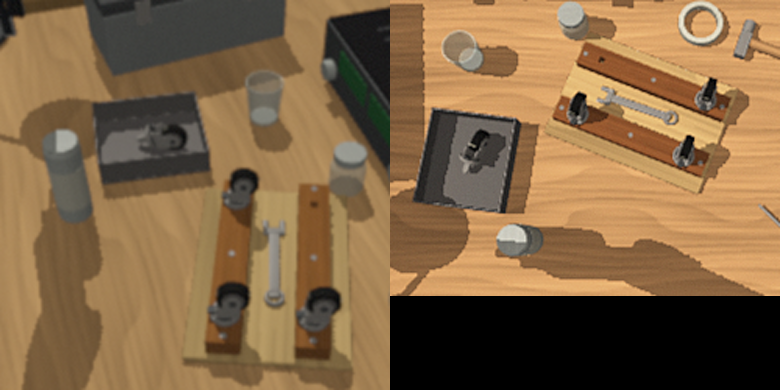

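View pics/l2.png

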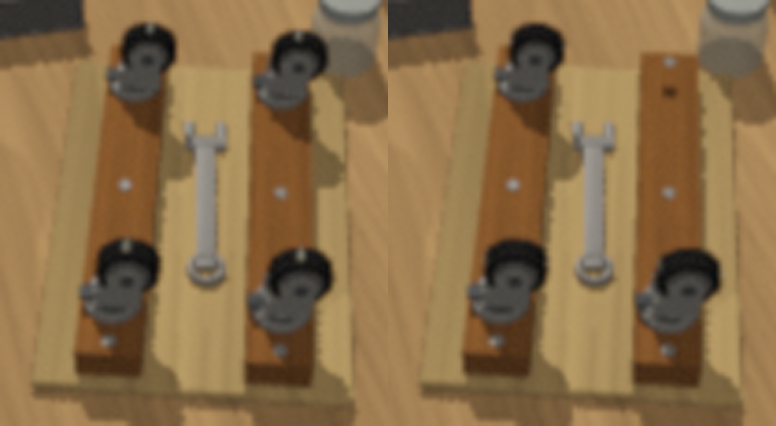

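```bash
python3 - <<'E'
from cell import job
print(job.hand_in())
E
```

```text
the job is handed in; nothing more can be done
None
```

I spun all four wheels with the closed fingertips, and one binds. That castor is now in the scrap tray, and the job was handed in at about 18 s.

- **Spin test:** I pressed with about 5 to 10 N (highest reading 9.6 N).
    - The castor in the socket at dolly x = +65, y = +120 mm dragged at about 2 to 3 N through the stroke, so it binds.
    - The other three showed no drag above the roughly 0.5 N sensor noise.
- **Pulled castor:** I gripped it by its fork (26.9 mm opening), lifted it straight out and released it just above the tray floor. It tipped over and lies flat inside the walls.
- **Last pictures:** The other three castors are seated, and the white marks on their treads have turned away from the top. The spanner, can, jar, tumbler and tape show no visible change, and the arm is clear of everything. The screwdriver and hammer were at or beyond the edge of those pictures, but the arm never went near them.
- **Not checked:**
    - I never measured the turn angles. That every wheel passed 0.55 rad rests on the marks leaving the top and on strokes of about 25 mm.
    - I did not see the free wheels coast, because the pictures after each stroke did not show the marks.

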